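# Snap a controller board onto its standoffs

### The arm

A 6-joint arm with a two-finger parallel gripper is mounted at the origin on a cart in front of the work surface, level with it; the furniture and walls round the work are solid. World frame = base frame: x ahead of the robot, y to its left, z up, the work surface at z = 0. Lengths are in m, angles in rad, forces in N, time in s.
With the tool pointing down it reaches from about 0.35 to 0.775 m from the base axis. Payload 5.5 kg.
Tool frame: the origin (TCP) lies at the very end of the fingers, on their centre line; the grasp point (between the pads) lies 19 mm behind it; z points along the fingers, y is the line along which they close (so a half turn about z gives the same grasp; the last joint's range is limited). The gripper opens to 85 mm and grips with 20 to 120 N. Pads are 22 mm wide; open, the fingers measure 114 mm over their backs; the gripper's body (76 mm by 85 mm) begins 54 mm behind the grasp point. The pads swing forward as they close: fully open they stand 13 mm farther back than shut.
Start: joints at [-1.402, 0.313, 0.046, 1.304, 0, 1.431], TCP at [0.175, -0.548, 0.231] pointing down, gripper open.
Joint ranges: [-2.76, 2.76], [-0.86, 1.69], [-1.03, 1.26], [-2.2, 2.34], [-1.47, 1.5], [-3.14, 3.14]. Speed limits (rad/s): [2.57, 2.57, 3.14, 3.14, 3.14, 3.14].

### API

Orientations are given as a unit quaternion [w, x, y, z].
In Python, from workcell import env, cams, ticket, spotter gives the robot as it stands.
- The arm moves only by the tool jog_arm, never from a script. Its argument "increments" is a list that holds one entry, the list of rows, each a list of 7 numbers: the shift along the tool's x, y, z in units of 0.25 m (1.0 is 0.25 m), then the turn, a rotation vector about the tool's x, y, z in units of 180 degrees (1.0 is 180 degrees), then the closure in counts, from 0 (fully open) to 255 (shut). A call has 1 to 20 rows; each row shifts and turns the commanded pose from where the row before left it, along the tool's axes as they then stand; what a row does not reach is not made up. A row lasts 1/10 s, in which the tool goes at most 50 mm and 8.59 degrees, less where a joint would pass 70% of its speed; a pose out of reach is approached as far as the arm can. A call with a number of a shift or a turn outside -1 to 1 is refused whole. A call with a gripper value outside its range is refused whole. The fingers move at their own pace and stop on an object; "force" is the grip in N (left out, the last holds). Time passes only in rows, so rows that do not move let the fingers close. It gives the time, the measured TCP pose, the force, the opening and the grip force at its end, in the units of the state.
- env.get_state(): the state, without advancing time (a new reading comes with each control period).
- cams.read_camera(name): name is "side" or "top"; returns a dict with "pixels" (400x640x3 uint8, red, green, blue), "fx", "fy", "cx", "cy" (pixels), "xyz" and "attitude" of the camera in the world. Camera axes: x right, y down, z forward; pixel columns grow to the right and rows downward; lengths in m; the calibration is good to about 2 mm. A picture is of the moment at which its call begins. There is no depth.
- ticket.hand_in(): hands the job in; it is judged then, once.
Trained networks look in the newest picture that a camera, given by its name, has taken for a name from the list of things; names that differ only in an ending like _2 or _b are one class to them, and where a whole thing is asked for, a point or a joint stands for the part that bears it (a point fixed in the world has none). Each returns a list of dicts, best first, with "conf" (0 to 1); they miss things now and then, are a little off and sometimes report something else, mostly with a low value. They report only what shows in the picture. A call takes as long as a camera call.
- spotter.find_in(target, camera): "uv" ([column, row] in pixels, amid what is visible of it).
- spotter.cut_out(target, camera): "region" (400x640 bool, what is visible of it) and "uv" ([column, row] in pixels, amid what is visible of it).
- spotter.landmark_of(target, camera): "uv" ([column, row] in pixels: a listed point, or the origin of a listed thing).
The state is a dict: "clock": time; "joint_pos": joint angles; "qvel": joint speeds; "tau": joint torques, N m; "tcp_pos": TCP position; "orientation": TCP orientation; "wrist_force": force on the tool from outside, world axes, zero at the start; "ft_torque": the same for the moment, N m; "finger_gap": finger opening in m; "grip_force": force on a finger pad.
Only numpy, scipy, OpenCV 4.12 (cv2) and the standard library are available. Lean on these libraries where they do the work, as an engineer would, in place of code of your own. Each camera call takes 0.05 s, during which the arm holds its last target. There are 200 camera calls.

### The job

Take the aluminium tube out of the grey tray and set it down on the bench, clear of the tray. Then put the green circuit board over the tray's four white standoffs, the right way round, and press it down evenly, keeping it level and never dropping it on, until all four have clicked through and it lies fully home. Leave the tape measure, the nose cone and the pliers where they are.

Things in the scene. Friction and masses are not known exactly. Their poses are not given: they have to be found in the camera images.
- tray: Shallow grey open tray, 180 (x) x 120 (y) mm, fixed to the bench; origin at the centre of its underside, z up. Inner floor 9 mm and top of the 3 mm walls 17 mm above the bench. Four white snap standoffs 68 mm from the middle along x: wide pair (+x end) at y = +-36 mm, narrow pair (-x end) at y = +-24 mm. Board finally home: its axes along the tray's, its origin 31 mm above the tray's.
- board: Green circuit board, 160 (x) x 96 (y) x 4 mm, 0.16 kg, face up on a fixed 9 mm cork slab; origin at the centre of its underside, z up. Holes: wide pair at the +x end (blue terminal block), narrow pair at the -x end (two black capacitors). Grip it by the finned heat sink in its middle, 30 (x) x 34 (y) mm, top 34 mm above the underside, 25 mm free beside it; other parts are 16 mm high at most.
- standoff0 (a point): Centre of a standoff's shoulder (15 mm post), where the board comes to rest: tray x +68, y +36 mm, 31 mm above the bench. A 10 mm pin rises from it, tapered from 5 mm up to its tip 16 mm up, with two sprung barbs (+x and -x sides, 18 mm across) that catch just above a 4 mm board. Unpressed the board hangs about 10 mm above the shoulders; snapping all four takes 12 to 22 N downward in all.
- standoff1 (a point): The same of the standoff at tray x +68, y -36 mm.
- standoff2 (a point): The same of the standoff at tray x -68, y +24 mm.
- standoff3 (a point): The same of the standoff at tray x -68, y -24 mm.
- hole0 (a point): Centre of a 12 mm hole at the board's underside: board x +68, y +36 mm. It goes over standoff0; fully home the two points coincide.
- hole1 (a point): The same of the hole at board x +68, y -36 mm; goes over standoff1.
- hole2 (a point): The same of the hole at board x -68, y +24 mm; goes over standoff2.
- hole3 (a point): The same of the hole at board x -68, y -24 mm; goes over standoff3.
- tube: Bare aluminium tube, 38 mm in diameter and about 63 mm long, about 0.11 kg, lying on its side in the tray between the standoffs; origin at the lowest line of the tube below its middle, z up; its long axis is horizontal, turned 9 degrees (0.155 rad) anticlockwise, seen from above, from the body's x axis.
- tube_mid (a point): Middle of the tube, on its axis: 19 mm above what it lies on.
- rule: White tape measure lying on its side, 87 x 85 x 34 mm, on the bench; origin under its centre. Bystander.
- cone: Dark green nose cone, 83 (x) x 51 x 52 mm, lying on the bench; origin under its centre. Bystander.
- pliers: Cutting pliers, 82 (x) x 134 (y) x 11 mm, lying on the bench; origin under the centre. Bystander.
- vice: Green bench vice bolted to the bench, a fixed obstacle 110 mm high: from its origin (underside) it reaches 120 mm towards the robot (-x), 120 mm away from it and 61 mm to either side (y). To its right the bench is free up to its right edge, 200 mm from this origin (-y); the bench's near edge is 205 mm from this origin (-x). It always stands in the same place.

How it is judged:
By the outcome, as a careful person would: the job done as asked, in the order asked, and still so for the second after the job is handed in, with the robot touching nothing.
It also fails if it takes over 64 s, if anything falls off the work surface, if the arm or the gripper's body presses on something with over 40 N, if the wrist force passes 120 N, or if a joint passes its speed limit or range.

## Working session

There is one attempt and no reset: what is moved stays moved. The work goes in short steps, Python scripts to look and compute and a tool call to move; the robot and the scene stay as the last step left them, time stands still between calls to the robot, and variables do not carry over. Pictures are saved under pics/ and viewed, at most 12 in all, crops included, and the job is handed in when it is done.

Besides the shell and the picture viewer there is one more tool, called after "Call:" as name(argument=value, ...) on one line, values as JSON. jog_arm: Moves the arm, as the interface text tells. Shifts and turns lie within -1 to 1; 1 stands for 0.25 m of shift or 180 degrees of turn. Its arguments: {"type":"object","properties":{"increments":{"type":"array"},"force":{"type":"number"}},"required":["increments"]}

```bash
mkdir -p pics; ls; cat > h.py <<'E'
import numpy as np, cv2
from scipy.spatial.transform import Rotation as R
from workcell import env, cams, ticket, spotter
def q2R(q): return R.from_quat([q[1],q[2],q[3],q[0]])
def ray(c,uv):
    d=np.array([(uv[0]-c['cx'])/c['fx'],(uv[1]-c['cy'])/c['fy'],1.])
    return np.array(c['xyz']),q2R(c['attitude']).apply(d) if len(np.shape(c['attitude']))==1 else np.array(c['attitude'])@d
def at_z(c,uv,z):
    o,d=ray(c,uv); return o+d*(z-o[2])/d[2]
def tri(a,ua,b,ub):
    o1,d1=ray(a,ua);o2,d2=ray(b,ub)
    t=np.linalg.lstsq(np.c_[d1,-d2],o2-o1,rcond=None)[0]
    p=o1+d1*t[0];q=o2+d2*t[1]; return (p+q)/2,np.linalg.norm(p-q)
def save(c,n): cv2.imwrite('pics/'+n+'.png',c['pixels'][:,:,::-1])
E
python3 - <<'E'
from h import *
np.set_printoptions(precision=4,suppress=True)
C={n:cams.read_camera(n) for n in('top','side')}
for n,c in C.items(): save(c,n+'0'); print(n,c['fx'],c['cx'],c['cy'],c['xyz'],c['attitude'])
Z=dict(standoff0=.031,standoff1=.031,standoff2=.031,standoff3=.031,hole0=.009,hole1=.009,hole2=.009,hole3=.009,tube_mid=.028,tube=.009,tray=0,board=.009,rule=0,cone=0,pliers=0,vice=0)
for t,z in Z.items():
    for n,c in C.items():
        for r in spotter.landmark_of(t,n)[:2]: print(t,n,round(r['conf'],2),np.array(r['uv']),at_z(c,r['uv'],z))
print(env.get_state())
E
```

```text
pics
top 394.01872379041333 326.4093278662481 199.58855507608826 [0.378  0.1466 1.0695] [-0.0684  0.7055 -0.7025  0.0645]
side 508.7858742696181 317.8803698423318 189.29130099885307 [0.6402 1.3875 1.0161] [-0.0128  0.0277  0.8987 -0.4375]
standoff0 top 0.88 [314.5 198.1] [0.5798 0.1848 0.031 ]
standoff0 top 0.69 [338.3 193.6] [0.5924 0.1209 0.031 ]
standoff0 side 0.94 [349.6 182.9] [0.4618 0.106  0.031 ]
standoff0 side 0.92 [355.4 193.3] [0.4497 0.1601 0.031 ]
standoff1 top 0.88 [314.5 198.1] [0.5798 0.1848 0.031 ]
standoff1 top 0.69 [338.3 193.6] [0.5924 0.1209 0.031 ]
standoff1 side 0.94 [349.6 182.9] [0.4618 0.106  0.031 ]
standoff1 side 0.92 [355.4 193.3] [0.4497 0.1601 0.031 ]
standoff2 top 0.88 [314.5 198.1] [0.5798 0.1848 0.031 ]
standoff2 top 0.69 [338.3 193.6] [0.5924 0.1209 0.031 ]
standoff2 side 0.94 [349.6 182.9] [0.4618 0.106  0.031 ]
standoff2 side 0.92 [355.4 193.3] [0.4497 0.1601 0.031 ]
standoff3 top 0.88 [314.5 198.1] [0.5798 0.1848 0.031 ]
standoff3 top 0.69 [338.3 193.6] [0.5924 0.1209 0.031 ]
standoff3 side 0.94 [349.6 182.9] [0.4618 0.106  0.031 ]
standoff3 side
[... 1791 characters left out ...]
[445.9 175.8] [ 0.6506 -0.1801  0.    ]
pliers side 0.62 [334.1 192.1] [0.5113 0.1111 0.    ]
pliers side 0.45 [292.4 144.6] [ 0.6391 -0.1764  0.    ]
vice top 0.67 [324.3 244.3] [0.4586 0.1582 0.    ]
{'clock': 1.7, 'joint_pos': array([-1.4016,  0.3132,  0.0461,  1.3036, -0.    ,  1.4312]), 'qvel': array([ 0.0003,  0.0014, -0.0015, -0.0008,  0.0008, -0.0001]), 'tau': array([ -0.0015, -48.0467,  29.8803,   0.0005,  -0.0001,  -0.    ]), 'tcp_pos': array([ 0.1748, -0.5478,  0.2313]), 'orientation': array([ 0.    ,  0.9881,  0.1538, -0.    ]), 'wrist_force': array([ 0.4292,  1.1807, -0.4251]), 'ft_torque': array([ 0.0612, -0.0309, -0.01  ]), 'grip_force': 0.0, 'finger_gap': 0.08507409209073064}
```

View images.

```bash
python3 - <<'E'
import cv2
a=cv2.imread('pics/top0.png')[110:310,210:480]; cv2.imwrite('pics/top0c.png',cv2.resize(a,None,fx=2.9,fy=2.9,interpolation=cv2.INTER_CUBIC))
a=cv2.imread('pics/side0.png')[120:310,220:480]; cv2.imwrite('pics/side0c.png',cv2.resize(a,None,fx=3,fy=3,interpolation=cv2.INTER_CUBIC))
E
```

```text
(no output)
```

View pics/top0c.png

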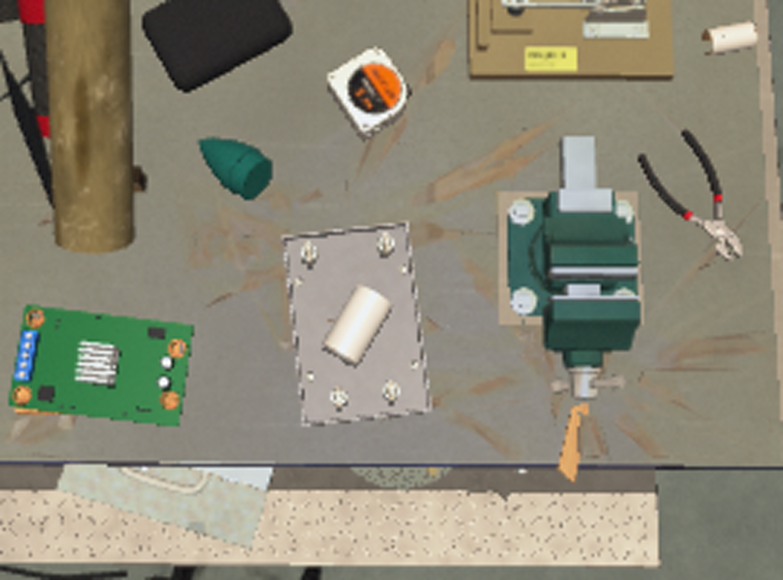

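View pics/side0c.png

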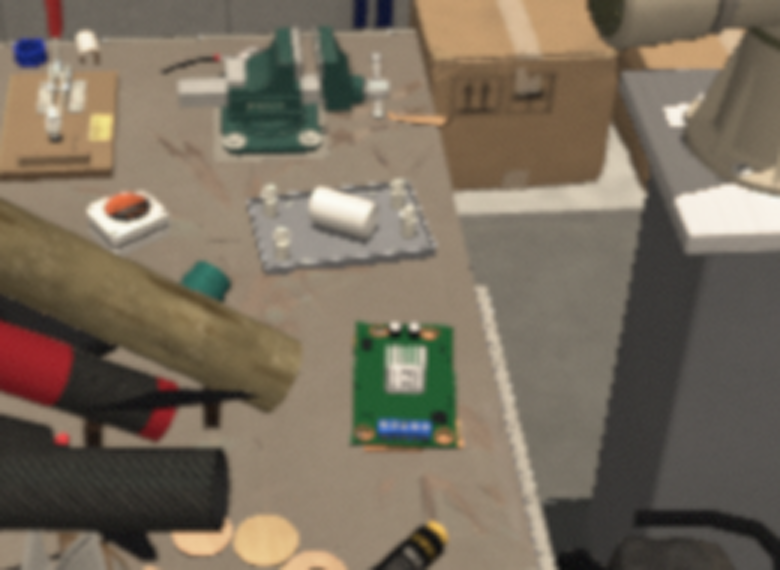

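View pics/top0.png

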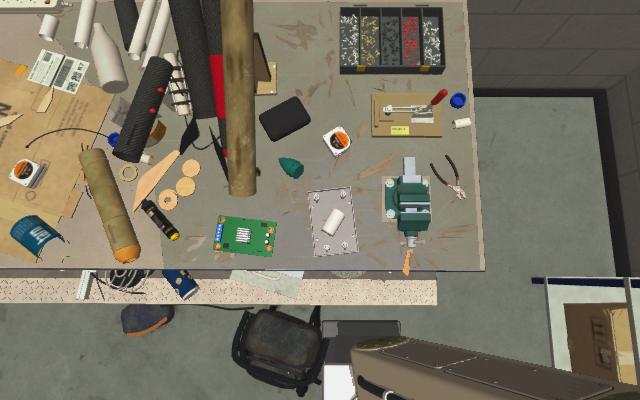

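```bash
cat >> h.py <<'E'
from scipy.optimize import least_squares
from scipy.optimize import linear_sum_assignment as lsa
def proj(c,P):
    Rm=q2R(c['attitude']); p=Rm.inv().apply(np.atleast_2d(P)-np.array(c['xyz'])); return np.c_[c['cx']+c['fx']*p[:,0]/p[:,2],c['cy']+c['fy']*p[:,1]/p[:,2]]
L=np.array([[.068,.036,0],[.068,-.036,0],[-.068,.024,0],[-.068,-.024,0]])
def pts(x,z): 
    c,s=np.cos(x[2]),np.sin(x[2]); return np.c_[x[0]+c*L[:,0]-s*L[:,1],x[1]+s*L[:,0]+c*L[:,1],np.full(4,z)]
def fit(name,C,x0,z,cmin=.3,tol=14):
    """SE2 fit of 4 landmarks at height z to detections; C dict of camera pictures"""
    D={n:np.array([r['uv'] for r in spotter.landmark_of(name,n) if r['conf']>cmin]) for n in C}
    x=np.array(x0,float)
    for k in range(3):
        M=[]
        for n,c in C.items():
            if len(D[n])==0: continue
            d=np.linalg.norm(proj(c,pts(x,z))[:,None]-D[n][None],axis=2); i,j=lsa(d)
            M+=[(c,a,D[n][b],n) for a,b in zip(i,j) if d[a,b]<tol]
        f=lambda x:np.concatenate([(proj(c,pts(x,z))[a]-u).ravel() for c,a,u,n in M])
        x=least_squares(f,x,loss='soft_l1',x_scale=[.01,.01,.1]).x
    r=f(x).reshape(-1,2); print(name,'fit',x.round(4),[(n,a,v.round(1).tolist()) for (c,a,u,n),v in zip(M,r)])
    return x
def pose():
    s=env.get_state(); Rm=q2R(s['orientation']); m=Rm.as_matrix()
    return s,np.array(s['tcp_pos']),np.arctan2(m[1,0],m[0,0]),m
def go(p,yaw=None):
    """delta to target in jog units (turn first, then shift); yaw = heading of tool x axis"""
    s,t,y,m=pose(); yaw=y if yaw is None else yaw
    dy=(yaw-y+np.pi)%(2*np.pi)-np.pi
    m2=R.from_euler('z',dy).as_matrix()@m
    print('t',round(s['clock'],2),'tcp',t.round(4),'yaw',round(y,4),'tiltz',m[:,2].round(4),'j6',round(s['joint_pos'][5],3),'turnz',round(-dy/np.pi,4),'shift',(m2.T@(np.array(p)-t)/.25).round(4))
E
python3 - <<'E'
from h import *
C={n:cams.read_camera(n) for n in('top','side')}
xt=fit('standoff0',C,[.521,.131,.1],.031)
xb=fit('hole0',C,[.49,.365,1.5],.009)
for n in C: 
    f=fit('standoff0',{n:C[n]},xt,.031); f=fit('hole0',{n:C[n]},xb,.009)
p=[]
for n in C:
    r=spotter.cut_out('tube_mid',n)[0]; yy,xx=np.nonzero(r['region']); print(n,r['conf'],len(xx),cv2.minAreaRect(np.c_[xx,yy].astype(np.float32)))
    u=np.c_[xx,yy].mean(0); p.append(u)
    w=np.array([at_z(C[n],q,.035)[:2] for q in np.c_[xx,yy]]); e,v=np.linalg.eigh(np.cov(w.T)); print('axis',np.arctan2(v[1,1],v[0,1])%np.pi,w.mean(0),np.sqrt(e*12))
print(tri(C['top'],p[0],C['side'],p[1]))
print('beam',tri(C['top'],[240,193],C['side'],[313,245]))
print('spot',at_z(C['top'],[210+235/2.9,110+275/2.9],0),'vice left',at_z(C['top'],[210+498/2.9,110+260/2.9],0), 'corner board',at_z(C['top'],[210+193/2.9,110+325/2.9],.013))
b=xb
go([xt[0],xt[1],.2])
E
```

```text
standoff0 fit [0.5229 0.1414 0.1292] [('top', np.int64(0), [1.4, -2.8]), ('top', np.int64(1), [0.1, -2.3]), ('top', np.int64(2), [1.0, 2.6]), ('top', np.int64(3), [-0.4, 0.2]), ('side', np.int64(0), [2.0, 0.4]), ('side', np.int64(1), [-2.1, 2.2]), ('side', np.int64(3), [1.7, 3.1])]
hole0 fit [0.4748 0.3743 1.4225] [('top', np.int64(0), [-1.8, 2.5]), ('top', np.int64(1), [0.1, 1.5]), ('top', np.int64(2), [-1.2, -0.7]), ('top', np.int64(3), [-0.9, -0.5]), ('side', np.int64(0), [-0.9, -1.4]), ('side', np.int64(1), [-1.6, -1.0]), ('side', np.int64(2), [-0.3, -0.9]), ('side', np.int64(3), [2.2, -2.1])]
standoff0 fit [0.5206 0.1428 0.1432] [('top', np.int64(0), [0.6, -1.7]), ('top', np.int64(1), [-0.8, -1.5]), ('top', np.int64(2), [0.9, 3.5]), ('top', np.int64(3), [-0.6, 0.9])]
hole0 fit [0.4767 0.3713 1.3833] [('top', np.int64(0), [-0.9, 0.7]), ('top', np.int64(1), [2.0, 0.0]), ('top', np.int64(2), [-0.6, -0.5]), ('top', np.int64(3), [0.4, -0.2])]
standoff0 fit [0.526  0.1302 0.1393] [('side', np.int64(0), [1.0, -1.8]), ('side', np.int64(1), [-3.3, 0.2]), ('side', np.int64(3), [0.2, 0.9])
[... 296 characters left out ...]
axis 2.657935513353819 [0.51607446 0.13577232] [0.0384119  0.06789006]
side 0.6 276 ((333.6000061035156, 190.6999969482422), (23.084625244140625, 12.332881927490234), 18.434947967529297)
axis 2.2583217208023525 [0.51624069 0.1476208 ] [0.05404063 0.07888349]
(array([0.51611275, 0.13592463, 0.02591561]), np.float64(0.0022572990634651454))
beam (array([0.59289447, 0.3847037 , 0.03522467]), np.float64(0.001461237234563983))
spot [0.56666875 0.25051228 0.        ] vice left [5.82126796e-01 2.94379723e-04 0.00000000e+00] corner board [0.51692327 0.28738304 0.013     ]
t 2.3 tcp [ 0.1747 -0.5478  0.2313] yaw 0.3088 tiltz [-0.e+00 -1.e-04 -1.e+00] j6 1.431 turnz -0.0 shift [ 2.1648 -2.2033  0.125 ]
```

Call:
jog_arm(increments=[[[0,0,0,0,0,-0.044,70],[0,0,0,0,0,-0.044,70],[0,0,0,0,0,-0.044,70],[0,0,0,0,0,-0.044,70],[0,0,0,0,0,-0.044,70],[0,0,0,0,0,-0.044,70],[0,0,0,0,0,-0.044,70],[0,0,0,0,0,-0.044,70],[0,0,0,0,0,-0.044,70],[0,0,0,0,0,-0.044,70],[0,0,0,0,0,-0.044,70],[0,0,0,0,0,-0.044,70],[0,0,0,0,0,-0.044,70],[0,0,0,0,0,-0.044,70],[0,0,0,0,0,-0.044,70],[0,0,0,0,0,-0.044,70],[0,0,0,0,0,-0.044,70]]])

```text
clock: 4.0
tcp_pos: [0.1747, -0.5478, 0.2313]
orientation: [0.0, 0.236, 0.972, -0.0]
wrist_force: [-0.1, -0.1, 0.1]
finger_gap: 0.0619
grip_force: 0.0
```

```bash
python3 - <<'E'
from h import *
go([.516,.136,.15],2.658); print(env.get_state()['finger_gap'])
# colour-based outlines (no new picture time needed: saved ones)
C=cams.read_camera('top'); S=cams.read_camera('side')
for n,c in(('top',C),('side',S)):
    h=cv2.cvtColor(c['pixels'],cv2.COLOR_RGB2HSV)
    m=cv2.inRange(h,(50,90,50),(85,255,255)); m=cv2.morphologyEx(m,cv2.MORPH_CLOSE,np.ones((5,5)))
    r=spotter.cut_out('board',n)[0]['region'].astype(np.uint8); m&=cv2.dilate(r,np.ones((9,9)))*255
    k=max(cv2.findContours(m,0,2)[0],key=cv2.contourArea); print(n,cv2.boxPoints(cv2.minAreaRect(k)).round(1).tolist(),[at_z(c,q,.013)[:2].round(4).tolist() for q in cv2.boxPoints(cv2.minAreaRect(k))])
E
```

```text
t 4.0 tcp [ 0.1747 -0.5478  0.2313] yaw 2.6644 tiltz [ 0.e+00 -1.e-04 -1.e+00] j6 -0.924 turnz 0.002 shift [0.0634 3.0564 0.3251]
0.06191865924834394
top [[212.39999389648438, 249.60000610351562], [216.8000030517578, 214.39999389648438], [276.20001220703125, 221.8000030517578], [271.79998779296875, 257.0]] [[0.4424, 0.4566], [0.5374, 0.4502], [0.5177, 0.2885], [0.4235, 0.2975]]
side [[337.1000061035156, 267.20001220703125], [338.6000061035156, 227.89999389648438], [372.1000061035156, 229.10000610351562], [370.6000061035156, 268.3999938964844]] [[0.5327, 0.45], [0.5144, 0.2955], [0.4177, 0.3068], [0.444, 0.46]]
```

Call:
jog_arm(increments=[[[0,0.18,0,0,0,0,70],[0,0.18,0,0,0,0,70],[0,0.18,0,0,0,0,70],[0,0.18,0,0,0,0,70],[0,0.18,0,0,0,0,70],[0,0.18,0,0,0,0,70],[0,0.18,0,0,0,0,70],[0,0.18,0,0,0,0,70],[0,0.18,0,0,0,0,70],[0,0.18,0,0,0,0,70],[0,0.18,0,0,0,0,70],[0,0.18,0,0,0,0,70],[0,0.18,0,0,0,0,70],[0,0.18,0,0,0,0,70],[0,0.18,0,0,0,0,70],[0,0.18,0,0,0,0,70],[0.06,0.18,0.1,0,0,0,70],[0,0,0.1,0,0,0,70],[0,0,0.12,0,0,0,70]]])

```text
clock: 6.1
tcp_pos: [0.5169, 0.1354, 0.1527]
orientation: [0.001, 0.239, 0.971, 0.0]
wrist_force: [0.5, -1.0, 0.5]
finger_gap: 0.0621
grip_force: 0.0
```

```bash
python3 - <<'E'
from h import *
go([.516,.136,.014],2.658)
c=cams.read_camera('side'); cv2.imwrite('pics/s1.png',cv2.resize(c['pixels'][120:260,260:430,::-1],None,fx=4,fy=4,interpolation=cv2.INTER_CUBIC))
E
```

```text
t 6.1 tcp [0.5169 0.1354 0.1527] yaw 2.6591 tiltz [ 2.e-03  1.e-04 -1.e+00] j6 0.588 turnz 0.0004 shift [ 5.500e-03 -1.000e-04  5.547e-01]
```

View pics/s1.png

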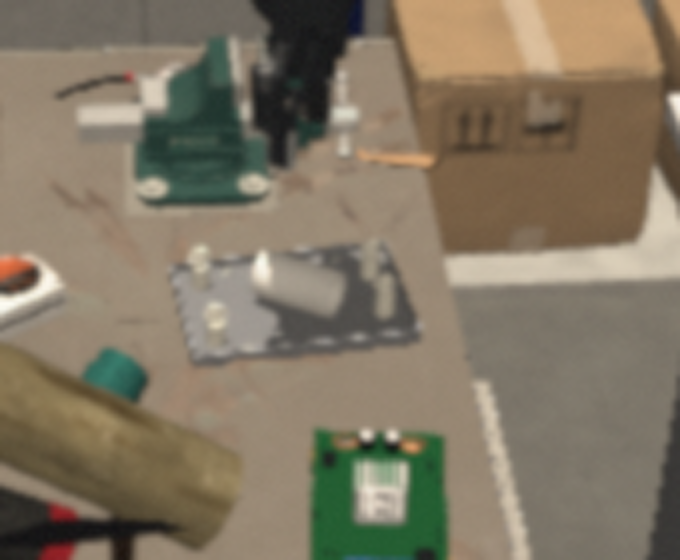

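Call:
jog_arm(increments=[[[0.005,0,0.12,0,0,0,70],[0,0,0.12,0,0,0,70],[0,0,0.12,0,0,0,70],[0,0,0.1,0,0,0,70],[0,0,0.06,0,0,0,70],[0,0,0.03,0,0,0,70],[0,0,0,0,0,0,255],[0,0,0,0,0,0,255],[0,0,0,0,0,0,255],[0,0,0,0,0,0,255],[0,0,0,0,0,0,255],[0,0,0,0,0,0,255]]], force=40)

```text
clock: 7.35
tcp_pos: [0.5158, 0.1341, 0.0164]
orientation: [0.001, 0.239, 0.971, 0.0]
wrist_force: [-0.5, -0.7, 4.9]
finger_gap: 0.0371
grip_force: 40.2
```

Call:
jog_arm(increments=[[[0,0,-0.08,0,0,0,255],[0,0,-0.16,0,0,0,255],[0,0,-0.16,0,0,0,255],[0,0,0,0,0,0.0385,255],[0,0,0,0,0,0.0385,255],[0,0,0,0,0,0.0385,255],[0,0,0,0,0,0.0385,255],[0,0,0,0,0,0.0385,255],[0,0,0,0,0,0.0385,255],[0,0,0,0,0,0.0385,255],[0,0,0,0,0,0.0385,255],[0,0,0,0,0,0.0385,255]]])

```text
clock: 8.55
tcp_pos: [0.5147, 0.134, 0.1151]
orientation: [-0.0, 0.709, 0.705, -0.0]
wrist_force: [-0.5, 0.4, -1.1]
finger_gap: 0.0369
grip_force: 39.9
```

```bash
python3 - <<'E'
from h import *
go([.575,.262,.008],1.5708); print(env.get_state()['finger_gap'])
E
```

```text
t 8.55 tcp [0.5147 0.134  0.1151] yaw 1.5651 tiltz [-8.e-04 -1.e-04 -1.e+00] j6 1.68 turnz -0.0018 shift [0.5119 0.2416 0.4283]
0.0368780179359359
```

Call:
jog_arm(increments=[[[0.13,0.06,0,0,0,0,255],[0.13,0.06,0,0,0,0,255],[0.13,0.06,0,0,0,0,255],[0.122,0.06,0,0,0,0,255],[0,0,0.12,0,0,0,255],[0,0,0.12,0,0,0,255],[0,0,0.1,0,0,0,255],[0,0,0.05,0,0,0,255],[0,0,0.02,0,0,0,255],[0,0,0,0,0,0,255]]])

```text
clock: 9.55
tcp_pos: [0.575, 0.2619, 0.0127]
orientation: [-0.0, 0.707, 0.707, -0.0]
wrist_force: [0.6, 0.3, -1.2]
finger_gap: 0.0376
grip_force: 40.2
```

```bash
python3 - <<'E'
from h import *
go([.575,.262,.0075],1.5708); print(env.get_state()['finger_gap'],env.get_state()['wrist_force'])
E
```

```text
t 9.55 tcp [0.575  0.2619 0.0127] yaw 1.57 tiltz [-7.e-04 -3.e-04 -1.e+00] j6 1.872 turnz -0.0003 shift [0.0004 0.0001 0.0209]
0.037610671674206196 [ 0.58105558  0.32611796 -1.21939662]
```

Call:
jog_arm(increments=[[[0,0,0.008,0,0,0,255],[0,0,0.006,0,0,0,255],[0,0,0.004,0,0,0,255],[0,0,0,0,0,0,255]]])

```text
clock: 9.95
tcp_pos: [0.5754, 0.262, 0.0089]
orientation: [0.0, 0.707, 0.707, 0.0]
wrist_force: [-0.7, 0.2, -0.7]
finger_gap: 0.0372
grip_force: 40.2
```

Call:
jog_arm(increments=[[[0,0,0.003,0,0,0,255],[0,0,0.003,0,0,0,255],[0,0,0,0,0,0,255]]])

```text
clock: 10.25
tcp_pos: [0.5753, 0.262, 0.0074]
orientation: [0.0, 0.707, 0.707, 0.0]
wrist_force: [-0.0, -0.4, 3.3]
finger_gap: 0.0374
grip_force: 40.6
```

Call:
jog_arm(increments=[[[0,0,0,0,0,0,138],[0,0,0,0,0,0,130],[0,0,0,0,0,0,100],[0,0,0,0,0,0,90],[0,0,0,0,0,0,90],[0,0,-0.04,0,0,0,90],[0,0,-0.12,0,0,0,90],[0,0,-0.18,0,0,0,90],[0,0,-0.18,0,0,0,90],[0,0,-0.1,0,0,0,90]]])

```text
clock: 11.25
tcp_pos: [0.5767, 0.2625, 0.1672]
orientation: [0.001, 0.707, 0.707, 0.003]
wrist_force: [0.3, 0.4, 0.2]
finger_gap: 0.0552
grip_force: 0.0
```

```bash
python3 - <<'E'
from h import *
c=cams.read_camera('top'); cv2.imwrite('pics/t2.png',cv2.resize(c['pixels'][160:280,200:370,::-1],None,fx=4.5,fy=4.5,interpolation=cv2.INTER_CUBIC))
go([.479,.3755,.12],1.45+np.pi/2)
E
```

```text
t 11.3 tcp [0.5782 0.2631 0.1708] yaw 1.5703 tiltz [ 0.0106  0.0032 -0.9999] j6 1.872 turnz -0.4617 shift [0.4476 0.3964 0.2086]
```

View pics/t2.png

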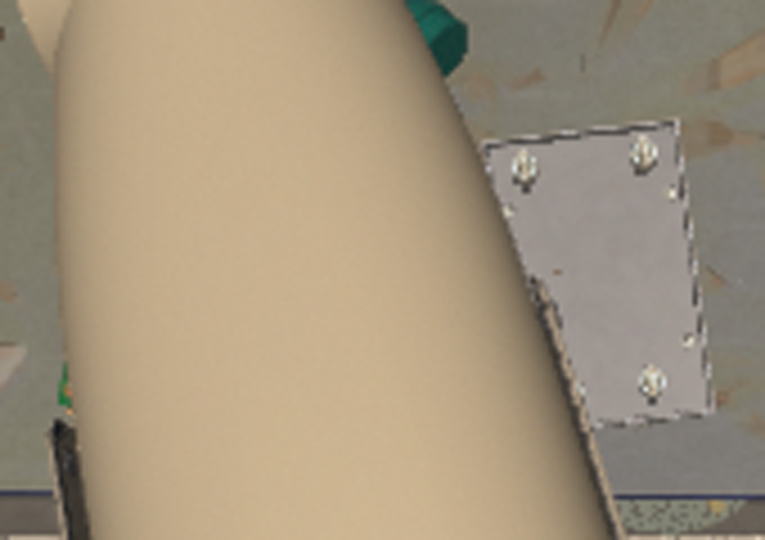

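```bash
cat > m.py <<'E'
from h import *
C={n:cams.read_camera(n) for n in('top','side')}
I={n:cv2.imread(f'pics/{n}0.png') for n in C}
xt=[.522,.139,.135]; xb=[.479,.3755,1.45]
def lf(x,M,z):
    f=lambda x:np.concatenate([(proj(c,pts(x,z))[a]-u).ravel() for c,a,u in M])
    x=least_squares(f,x,x_scale=[.01,.01,.1]).x; return x,f(x).reshape(-1,2).round(2).tolist()
def cen(w):
    yy,xx=np.indices(w.shape); return np.array([(xx*w).sum(),(yy*w).sum()])/max(w.sum(),1e-9)
for nm,x0,z in(('tray',xt,.040),('board',xb,.013)):
    for n,c in C.items():
        M=[]; x=x0
        if nm=='tray':
            g=I[n].astype(float).min(2); z=.040
            for it in range(3):
                M=[]
                for a,u in enumerate(proj(c,pts(x,z))):
                    i,j=(u.round().astype(int)); r=6 if n=='top' else 7
                    p=g[j-r:j+r+1,i-r:i+r+1]; w=np.clip(p-np.median(p)-25,0,None); M.append((c,a,cen(w)+[i-r,j-r]))
                x,res=lf(x,M,z)
        else:
            h=cv2.cvtColor(I[n],cv2.COLOR_BGR2HSV); o=cv2.inRange(h,(5,60,90),(28,255,255)).astype(float)
            for it in range(3):
                M=[]
                for a,u in enumerate(proj(c,pts(x,z))):
                    i,j=(u.round().astype(int)); r=6
                    w=o[j-r:j+r+1,i-r:i+r+1]
                    if w.sum()>6: M.append((c,a,cen(w)+[i-r,j-r]))
                x,res=lf(x,M,z)
        print(nm,n,x.round(4),res)
for n in C:
    u=proj(C[n],[[.525,.14,.02],[.475,.375,.013]]).astype(int)
    q=[cv2.resize(I[n][v[1]-38:v[1]+38,v[0]-38:v[0]+38],None,fx=5,fy=5,interpolation=cv2.INTER_CUBIC) for v in u]
    cv2.imwrite(f'pics/z{n}.png',np.hstack(q))
    print(n,u.tolist())
E
python3 m.py; python3 - <<'E'
import cv2,numpy as np
a=cv2.imread('pics/ztop.png');b=cv2.imread('pics/zside.png')
cv2.imwrite('pics/z.png',cv2.resize(np.vstack([a,b]),(600,600),interpolation=cv2.INTER_AREA))
E
```

```text
tray top [0.5203 0.1365 0.1188] [[0.05, -0.11], [-0.13, 0.05], [0.3, -0.11], [-0.22, 0.16]]
tray side [0.5182 0.1483 0.0466] [[-0.86, 0.46], [0.74, -0.2], [1.1, 3.12], [-0.97, -3.58]]
board top [0.4786 0.3722 1.4834] [[-0.61, -1.13], [-0.29, 1.13], [0.55, -0.06], [0.34, 0.06]]
board side [0.4743 0.3709 1.5053] [[-1.02, -1.71], [1.24, -2.98], [0.13, 2.72], [-0.36, 2.79]]
top [[331, 218], [243, 237]]
side [[330, 192], [355, 246]]
```

View pics/z.png

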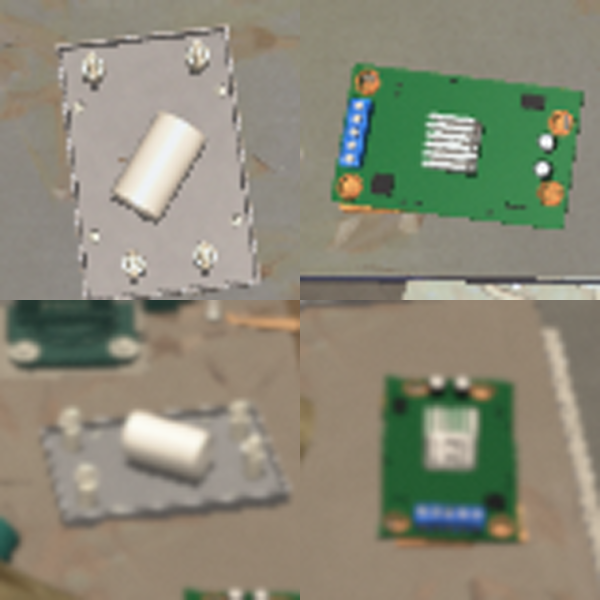

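Call:
jog_arm(increments=[[[0,0,0,0,0,-0.0385,123],[0,0,0,0,0,-0.0385,123],[0,0,0,0,0,-0.0385,123],[0,0,0,0,0,-0.0385,123],[0,0,0,0,0,-0.0385,123],[0,0,0,0,0,-0.0385,123],[0,0,0,0,0,-0.0385,123],[0,0,0,0,0,-0.0385,123],[0,0,0,0,0,-0.0385,123],[0,0,0,0,0,-0.0385,123],[0,0,0,0,0,-0.0385,123],[0,0,0,0,0,-0.0385,123],[0.11,0.1,0,0,0,0,123],[0.11,0.1,0,0,0,0,123],[0.11,0.1,0,0,0,0,123],[0.11,0.09,0,0,0,0,123],[0,0,0.1,0,0,0,123],[0,0,0.1,0,0,0,123],[0,0,0.1,0,0,0,123],[0,0,0,0,0,0,123]]])

```text
clock: 13.4
tcp_pos: [0.4739, 0.37, 0.0819]
orientation: [-0.004, 0.06, 0.998, -0.003]
wrist_force: [0.3, -0.5, -1.2]
finger_gap: 0.0443
grip_force: 0.0
```

```bash
python3 - <<'E'
from h import *
go([.480,.373,.018],1.452+np.pi/2); print(env.get_state()['finger_gap'])
c=cams.read_camera('side'); cv2.imwrite('pics/s2.png',cv2.resize(c['pixels'][150:290,290:430,::-1],None,fx=4,fy=4,interpolation=cv2.INTER_CUBIC))
E
```

```text
t 13.4 tcp [0.4739 0.37   0.0819] yaw 3.0218 tiltz [-0.0083 -0.005  -1.    ] j6 0.649 turnz -0.0003 shift [-0.0248  0.0163  0.2554]
0.044348883287462636
```

View pics/s2.png

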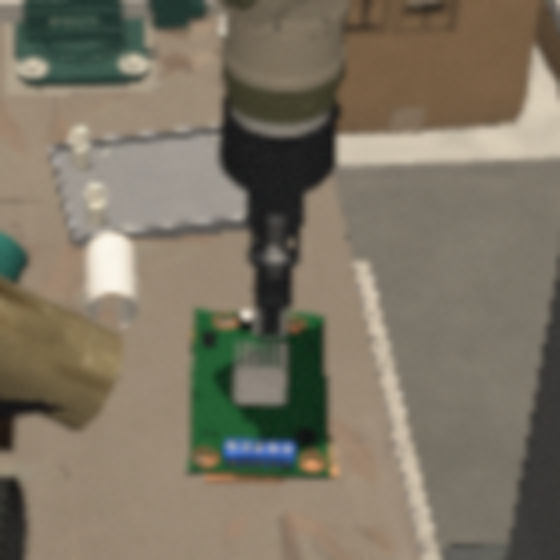

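Call:
jog_arm(increments=[[[-0.024,0.016,0,-0.0019,-0.0024,0,123],[0,0,0.07,0,0,0,123],[0,0,0.07,0,0,0,123],[0,0,0,0,0,0,123]]])

```text
clock: 13.85
tcp_pos: [0.4842, 0.3751, 0.0512]
orientation: [0.003, 0.06, 0.998, 0.002]
wrist_force: [0.2, -0.6, -0.3]
finger_gap: 0.0443
grip_force: 0.0
```

```bash
sed -i "s/^    print('t',round/    w=m2.T@np.cross(m[:,2],[0,0,-1])\/np.pi; print('levelturn',w.round(4))\n&/" h.py; python3 - <<'E'
from h import *
go([.480,.373,.019],1.452+np.pi/2); print(env.get_state()['wrist_force'])
E
```

```text
levelturn [0.0016 0.0021 0.    ]
t 13.85 tcp [0.4842 0.3751 0.0512] yaw 3.0212 tiltz [ 0.0072  0.0043 -1.    ] j6 0.648 turnz -0.0005 shift [ 0.0167 -0.0109  0.1288]
[ 0.20156564 -0.60640685 -0.28647637]
```

Call:
jog_arm(increments=[[[0,0,0,0,0,0,123],[0,0,0,0,0,0,123],[0,0,0,0,0,0,123]]])

```text
clock: 14.15
tcp_pos: [0.4853, 0.3759, 0.0534]
orientation: [0.005, 0.06, 0.998, 0.003]
wrist_force: [0.2, -0.6, -0.6]
finger_gap: 0.0441
grip_force: 0.0
```

```bash
python3 - <<'E'
from h import *
go([.480,.373,.019],1.452+np.pi/2); print(env.get_state()['qvel'])
E
```

```text
levelturn [0.0023 0.003  0.    ]
t 14.15 tcp [0.4853 0.3759 0.0534] yaw 3.0215 tiltz [ 0.0103  0.0062 -0.9999] j6 0.648 turnz -0.0004 shift [ 0.0209 -0.0152  0.1371]
[-1.89618709e-04  2.57599183e-03 -6.55618056e-03 -2.29655936e-03
  4.47981443e-04  9.39413675e-05]
```

Call:
jog_arm(increments=[[[0.021,-0.015,0,0.0023,0.003,0,123],[0,0,0,0,0,0,123],[0,0,0,0,0,0,123],[0,0,0,0,0,0,123],[0,0,0,0,0,0,123]]])

```text
clock: 14.65
tcp_pos: [0.4787, 0.3723, 0.0519]
orientation: [-0.001, 0.06, 0.998, -0.001]
wrist_force: [-0.1, -0.9, -0.9]
finger_gap: 0.0444
grip_force: 0.0
```

```bash
python3 - <<'E'
from h import *
go([.480,.373,.019],1.452+np.pi/2)
E
```

```text
levelturn [-0.0004 -0.0006  0.    ]
t 14.65 tcp [0.4787 0.3723 0.0519] yaw 3.0216 tiltz [-0.0019 -0.0011 -1.    ] j6 0.649 turnz -0.0004 shift [-0.0051  0.0034  0.1314]
```

Good to a millimetre. Descend and grip.

Call:
jog_arm(increments=[[[-0.005,0.003,0.04,-0.0003,-0.0004,0,123],[0,0,0.04,0,0,0,123],[0,0,0.03,0,0,0,123],[0,0,0.02,0,0,0,123],[0,0,0,0,0,0,123],[0,0,0,0,0,0,123],[0,0,0,0,0,0,123]]])

```text
clock: 15.35
tcp_pos: [0.4803, 0.373, 0.0197]
orientation: [-0.0, 0.06, 0.998, -0.0]
wrist_force: [-0.4, 0.3, 0.6]
finger_gap: 0.0442
grip_force: 0.0
```

Call:
jog_arm(increments=[[[0,0,0,0,0,0,150],[0,0,0,0,0,0,170],[0,0,0,0,0,0,255],[0,0,0,0,0,0,255],[0,0,0,0,0,0,255],[0,0,0,0,0,0,255]]], force=100)

```text
clock: 15.95
tcp_pos: [0.4804, 0.3732, 0.0203]
orientation: [0.0, 0.06, 0.998, 0.0]
wrist_force: [-1.6, -0.3, 6.0]
finger_gap: 0.028
grip_force: 99.0
```

```bash
python3 - <<'E'
from h import *
go([.480,.373,.12]); s=env.get_state(); print(s['wrist_force'],s['finger_gap'],s['grip_force'])
E
```

```text
levelturn [0.0002 0.0002 0.    ]
t 15.95 tcp [0.4804 0.3732 0.0203] yaw 3.0216 tiltz [ 6.e-04  4.e-04 -1.e+00] j6 0.648 turnz -0.0 shift [ 0.0014 -0.0009 -0.399 ]
[-1.62947267 -0.27103576  5.98499824] 0.02804211468616147 99.02518272399902
```

Call:
jog_arm(increments=[[[0,0,-0.03,0,0,0,255],[0,0,-0.08,0,0,0,255],[0,0,-0.12,0,0,0,255],[0,0,-0.12,0,0,0,255],[0,0,-0.12,0,0,0,255],[0,0,-0.05,0,0,0,255],[0,0,0,0,0,0.0386,255],[0,0,0,0,0,0.0386,255],[0,0,0,0,0,0.0386,255],[0,0,0,0,0,0.0386,255],[0,0,0,0,0,0.0386,255],[0,0,0,0,0,0.0386,255],[0,0,0,0,0,0.0386,255],[0,0,0,0,0,0.0386,255],[0,0,0,0,0,0.0386,255],[0,0,0,0,0,0.0386,255],[0,0,0,0,0,0.0386,255],[0,0,0,0,0,0,255],[0,0,0,0,0,0,255]]])

```text
clock: 17.85
tcp_pos: [0.4797, 0.3727, 0.1486]
orientation: [-0.0, 0.664, 0.748, -0.001]
wrist_force: [0.2, -0.1, -2.0]
finger_gap: 0.0281
grip_force: 98.6
```

```bash
python3 - <<'E'
from h import *
go([.5203,.1365,.12],1.6886); s=env.get_state(); print(s['wrist_force'],s['finger_gap'],s['grip_force'])
E
```

```text
levelturn [-0.0006  0.0003 -0.    ]
t 17.85 tcp [0.4797 0.3727 0.1486] yaw 1.6904 tiltz [-0.0019 -0.001  -1.    ] j6 1.98 turnz 0.0006 shift [-0.9572  0.0506  0.1149]
[ 0.1890365  -0.08346954 -2.03721939] 0.02809158657393986 98.58720302581787
```

Call:
jog_arm(increments=[[[-0.06,0.005,0,0,0,0,255],[-0.11,0.005,0,0,0,0,255],[-0.13,0.005,0,0,0,0,255],[-0.13,0.006,0,0,0,0,255],[-0.13,0.006,0,0,0,0,255],[-0.13,0.006,0,0,0,0,255],[-0.13,0.006,0,0,0,0,255],[-0.09,0.006,0,0,0,0,255],[-0.047,0.005,0,0,0,0,255],[0,0,0.06,0,0,0,255],[0,0,0.055,0,0,0,255],[0,0,0,0,0,0,255],[0,0,0,0,0,0,255],[0,0,0,0,0,0,255],[0,0,0,0,0,0,255],[0,0,0,0,0,0,255]]])

```text
clock: 19.45
tcp_pos: [0.5207, 0.137, 0.1213]
orientation: [0.0, 0.664, 0.747, 0.0]
wrist_force: [-0.2, 0.7, -1.4]
finger_gap: 0.0285
grip_force: 98.8
```

```bash
python3 - <<'E'
from h import *
go([.5203,.1365,.0823],1.6886)
C=cams.read_camera('side'); T=cams.read_camera('top')
save(C,'side3');save(T,'top3')
a=cv2.resize(C['pixels'][150:240,270:390,::-1],None,fx=5.5,fy=5.5,interpolation=cv2.INTER_CUBIC)
cv2.imwrite('pics/s3.png',a)
b=cv2.resize(T['pixels'][160:280,260:400,::-1],None,fx=4,fy=4,interpolation=cv2.INTER_CUBIC); cv2.imwrite('pics/t3.png',b)
E
```

```text
levelturn [0.0001 0.0001 0.    ]
t 19.45 tcp [0.5207 0.137  0.1213] yaw 1.6881 tiltz [ 4.e-04 -2.e-04 -1.e+00] j6 1.562 turnz -0.0002 shift [-0.0017 -0.002   0.1558]
```

View pics/s3.png

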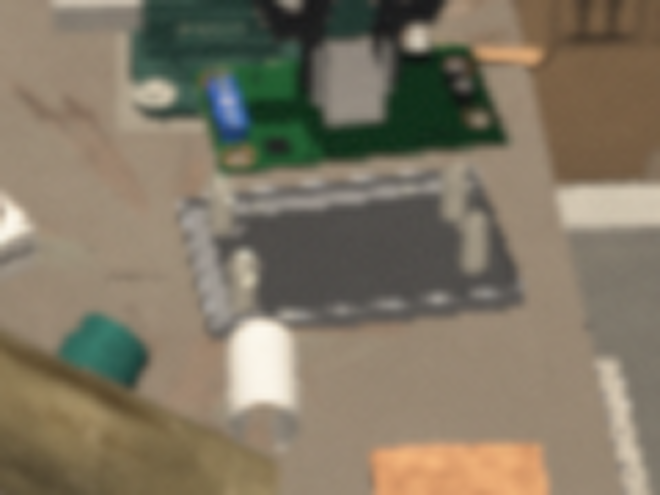

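```bash
cat > k.py <<'E'
from h import *
C=cams.read_camera('side'); im=C['pixels'][:,:,::-1].copy()
s,t,y,m=pose(); xb=[t[0],t[1],y-np.pi/2]; zu=t[2]-.0113
H=proj(C,pts(xb,zu+.004)); S=proj(C,pts([.5203,.1365,.119],.047)); B=proj(C,pts([.5203,.1365,.119],.031))
print('holes pred',H.round(1).tolist()); print('tips pred',S.round(1).tolist(),'shoulder',B.round(1).tolist())
h=cv2.cvtColor(im,cv2.COLOR_BGR2HSV); o=cv2.inRange(h,(5,60,90),(28,255,255))
for a in range(4):
    i,j=H[a].round().astype(int); w=o[j-6:j+7,i-6:i+7]; yy,xx=np.nonzero(w); print('hole',a,len(xx),(xx.mean()+i-6-H[a,0],yy.mean()+j-6-H[a,1]) if len(xx) else '')
for t_ in('hole0','standoff0'):
    print(t_,[(np.round(r['uv'],1).tolist(),round(r['conf'],2)) for r in spotter.landmark_of(t_,'side')])
L4=np.array([[.08,.048,0],[.08,-.048,0],[-.08,-.048,0],[-.08,.048,0]])
c,sn=np.cos(xb[2]),np.sin(xb[2]); P=np.c_[xb[0]+c*L4[:,0]-sn*L4[:,1],xb[1]+sn*L4[:,0]+c*L4[:,1],np.full(4,zu+.004)]
Q=P-[0,0,.004]
f=5.5; v=cv2.resize(im[140:240,265:385],None,fx=f,fy=f,interpolation=cv2.INTER_CUBIC)
T=lambda p:tuple(((np.array(p)-[265,140]+.5)*f).round().astype(int).tolist())
for k in range(4):
    cv2.line(v,T(proj(C,P)[k]),T(proj(C,P)[(k+1)%4]),(0,0,255),1)
    cv2.line(v,T(S[k]),T(B[k]),(0,0,255),1); cv2.circle(v,T(H[k]),3,(255,0,255),1)
cv2.imwrite('pics/k.png',v)
E
python3 k.py
```

```text
holes pred [[312.4, 177.5], [308.5, 163.7], [356.2, 170.4], [352.5, 161.4]]
tips pred [[312.7, 195.0], [308.8, 181.0], [355.3, 187.7], [351.7, 178.5]] shoulder [[312.7, 199.1], [308.8, 185.0], [355.0, 191.7], [351.5, 182.6]]
hole 0 31 (np.float64(-3.4339034428791138), np.float64(1.2974179346570907))
hole 1 0 
hole 2 31 (np.float64(3.954547911444479), np.float64(-2.5066275596253718))
hole 3 52 (np.float64(3.0196959111196975), np.float64(-3.6904813204888853))
hole0 [([311.3, 165.3], 0.88), ([356.1, 161.6], 0.75), ([315.0, 178.4], 0.7), ([357.3, 173.5], 0.6)]
standoff0 [([311.3, 197.7], 0.86), ([352.1, 184.2], 0.86), ([354.2, 194.8], 0.81), ([309.4, 183.7], 0.56)]
```

View pics/k.png

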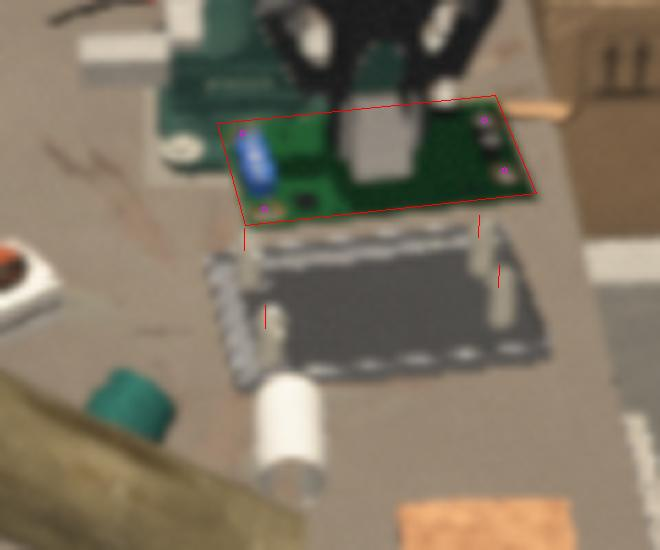

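Call:
jog_arm(increments=[[[-0.0015,-0.004,0.05,0,0,0,255],[0,0,0.07,0,0,0,255],[0,0,0.06,0,0,0,255],[0,0,0.03,0,0,0,255],[0,0,0,0,0,0,255],[0,0,0,0,0,0,255],[0,0,0,0,0,0,255],[0,0,0,0,0,0,255]]])

```text
clock: 20.5
tcp_pos: [0.52, 0.1363, 0.0689]
orientation: [0.0, 0.665, 0.747, 0.0]
wrist_force: [-0.1, -0.1, -1.4]
finger_gap: 0.0279
grip_force: 98.8
```

```bash
cat >> k.py <<'E'
go([.5197,.1365,.0543],1.6886); print(env.get_state()['wrist_force'])
# standoff post columns: profile over rows mid post (z .015...029)
g=im.astype(float).min(2)
for a in range(4):
    r=[]
    for z in(.014,.018,.022,.026,.03):
        u=proj(C,pts([.5197,.1365,.119],z))[a]; i,j=u.round().astype(int); p=g[j,i-6:i+7]; w=np.clip(p-np.percentile(p,40)-8,0,None)
        if w.sum()>0: r.append(((np.arange(13)-6)*w).sum()/w.sum()+i-u[0])
    print('standoff',a,'dcol',np.round(r,2))
# board side edges at the front rim
gm=cv2.inRange(h,(45,80,30),(90,255,255))
for fr in(.2,.4,.6,.8):
    for side in(0,1):
        e=[P[1]*(1-fr)+P[0]*fr,P[2]*(1-fr)+P[3]*fr][side]; u=proj(C,e)[0]; i,j=u.round().astype(int)
        q=np.nonzero(gm[j,i-6:i+7])[0]; print('edge',side,fr,(q.min() if side==0 else q.max())-6+i-u[0]+(-.5 if side==0 else .5) if len(q) else None)
E
python3 k.py
```

```text
holes pred [[312.7, 191.2], [308.9, 177.2], [355.6, 184.0], [352.0, 174.8]]
tips pred [[312.7, 195.0], [308.8, 181.0], [355.3, 187.7], [351.7, 178.5]] shoulder [[312.7, 199.1], [308.8, 185.0], [355.0, 191.7], [351.5, 182.6]]
hole 0 14 (np.float64(0.5486870788781744), np.float64(0.7216227008540841))
hole 1 34 (np.float64(-3.561305400255378), np.float64(1.3495879211235717))
hole 2 26 (np.float64(5.5492347819467795), np.float64(-1.7595954707182955))
hole 3 26 (np.float64(2.3060778684820207), np.float64(-3.7282294294962526))
hole0 [([353.8, 185.4], 0.91), ([308.4, 178.3], 0.86), ([315.5, 192.1], 0.84), ([353.7, 177.8], 0.65)]
standoff0 [([351.3, 195.5], 0.82), ([349.3, 182.9], 0.7), ([311.4, 201.2], 0.65), ([309.4, 184.3], 0.58)]
levelturn [0.0001 0.0001 0.    ]
t 20.65 tcp [0.5197 0.1363 0.0686] yaw 1.6876 tiltz [ 3.e-04 -2.e-04 -1.e+00] j6 1.561 turnz -0.0003 shift [0.0008 0.0001 0.0574]
[ 0.20995199  0.21949229 -1.84198233]
standoff 0 dcol [-4.02 -4.02 -3.3  -1.58 -1.05]
standoff 1 dcol [-4.22 -3.82 -4.17 -3.41 -1.41]
standoff 2 dcol [0.77 0.81 0.85 0.79 1.01]
standoff 3 dcol [4.45 4.21 4.15 4.13 4.53]
edge 0 0.2 None
edge 1 0.2 -5.849783289600566
edge 0 0.4 None
edge 1 0.4 None
edge 0 0.6 None
edge 1 0.6 -1.7412973224777488
edge 0 0.8 1.0614892227920336
edge 1 0.8 None
```

View pics/k.png

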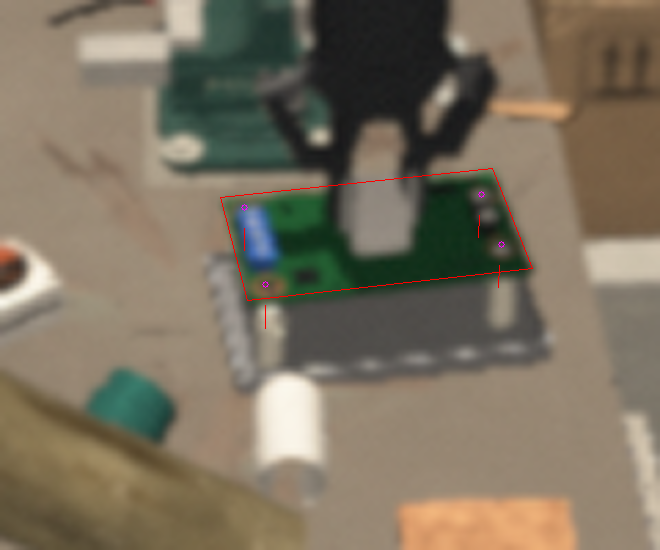

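Call:
jog_arm(increments=[[[0.001,-0.004,0.02,0,0,0,255],[0,0,0.02,0,0,0,255],[0,0,0.01,0,0,0,255],[0,0,0,0,0,0,255],[0,0,0,0,0,0,255],[0,0,0,0,0,0,255],[0,0,0,0,0,0,255]]])

```text
clock: 21.35
tcp_pos: [0.5183, 0.1364, 0.0557]
orientation: [-0.0, 0.665, 0.747, -0.0]
wrist_force: [0.0, 0.3, -1.6]
finger_gap: 0.0283
grip_force: 98.8
```

```bash
python3 - <<'E'
from h import *
s=env.get_state(); go([.5187,.1365,.0523],1.6886); print(s['wrist_force'],s['ft_torque'])
E
```

```text
levelturn [-0.0002  0.0001  0.    ]
t 21.35 tcp [0.5183 0.1364 0.0557] yaw 1.6876 tiltz [-7.e-04 -3.e-04 -1.e+00] j6 1.562 turnz -0.0003 shift [0.0002 0.0015 0.0137]
[ 0.01339241  0.26822478 -1.62514177] [ 0.04063501  0.01965548 -0.03218527]
```

Call:
jog_arm(increments=[[[0,0.001,0.008,0,0,0,255],[0,0,0.006,0,0,0,255],[0,0,0,0,0,0,255],[0,0,0,0,0,0,255],[0,0,0,0,0,0,255]]])

```text
clock: 21.85
tcp_pos: [0.5193, 0.1365, 0.0525]
orientation: [0.0, 0.665, 0.747, 0.0]
wrist_force: [2.7, -0.1, -0.6]
finger_gap: 0.0281
grip_force: 99.2
```

```bash
python3 - <<'E'
from h import *
s=env.get_state(); go([.5187,.1365,.0523],1.6886); print(s['wrist_force'],s['ft_torque'])
E
```

```text
levelturn [0.0002 0.0001 0.    ]
t 21.85 tcp [0.5193 0.1365 0.0525] yaw 1.6876 tiltz [ 7.e-04 -2.e-04 -1.e+00] j6 1.562 turnz -0.0003 shift [ 0.0003 -0.0023  0.0007]
[ 2.68319718 -0.06786701 -0.59784204] [ 0.06709877 -0.47265465 -0.05205684]
```

Call:
jog_arm(increments=[[[0,0.004,0.003,0,0,0,255],[0,0,0,0,0,0,255],[0,0,0,0,0,0,255],[0,0,0,0,0,0,255]]])

```text
clock: 22.25
tcp_pos: [0.5197, 0.1365, 0.0518]
orientation: [0.0, 0.665, 0.747, -0.0]
wrist_force: [0.1, -0.5, 5.2]
finger_gap: 0.0282
grip_force: 99.7
```

```bash
python3 - <<'E'
from h import *
s=env.get_state(); go([.5197,.1365,.0493],1.6886); print(s['wrist_force'],s['ft_torque'])
E
```

```text
levelturn [-0.0001  0.0001  0.    ]
t 22.25 tcp [0.5197 0.1365 0.0518] yaw 1.6877 tiltz [-3.e-04 -3.e-04 -1.e+00] j6 1.562 turnz -0.0003 shift [-0.0002  0.0001  0.0101]
[ 0.14513476 -0.46963895  5.23579875] [0.02710925 0.06260823 0.01927364]
```

Call:
jog_arm(increments=[[[0,0,0.004,0,0,0,255],[0,0,0.004,0,0,0,255],[0,0,0.004,0,0,0,255],[0,0,0,0,0,0,255],[0,0,0,0,0,0,255]]], force=120)

```text
clock: 22.75
tcp_pos: [0.5203, 0.1366, 0.0499]
orientation: [0.001, 0.665, 0.747, 0.0]
wrist_force: [-2.2, -0.6, 11.7]
finger_gap: 0.0278
grip_force: 120.3
```

```bash
python3 - <<'E'
from h import *
s=env.get_state(); go([.5197,.1365,.0423],1.6886); print(s['wrist_force'],s['ft_torque'])
E
```

```text
levelturn [0.0004 0.0001 0.    ]
t 22.75 tcp [0.5203 0.1366 0.0499] yaw 1.6877 tiltz [ 1.4e-03 -1.0e-04 -1.0e+00] j6 1.562 turnz -0.0003 shift [-0.0002 -0.0025  0.0305]
[-2.22168522 -0.56596107 11.72660266] [0.00992061 0.33799987 0.02844535]
```

Call:
jog_arm(increments=[[[0,-0.002,0.004,0.0004,0.0001,0,255],[0,0,0.004,0,0,0,255],[0,0,0.004,0,0,0,255],[0,0,0,0,0,0,255],[0,0,0,0,0,0,255]]])

```text
clock: 23.25
tcp_pos: [0.5188, 0.1365, 0.0448]
orientation: [-0.001, 0.665, 0.747, -0.001]
wrist_force: [1.8, 0.3, -3.2]
finger_gap: 0.0277
grip_force: 118.5
```

```bash
python3 - <<'E'
from h import *
s=env.get_state(); go([.5197,.1365,.0423],1.6886); print(s['wrist_force'],s['ft_torque'])
E
```

```text
levelturn [-0.0008 -0.0001  0.    ]
t 23.25 tcp [0.5188 0.1365 0.0448] yaw 1.6877 tiltz [-2.7e-03 -1.0e-04 -1.0e+00] j6 1.561 turnz -0.0003 shift [-0.0004  0.0036  0.01  ]
[ 1.8372053   0.27544602 -3.16393236] [ 0.09001532 -0.43508962 -0.02842173]
```

Call:
jog_arm(increments=[[[0,0.003,0.003,-0.0006,0,0,255],[0,0,0.004,0,0,0,255],[0,0,0.003,0,0,0,255],[0,0,0,0,0,0,255],[0,0,0,0,0,0,255],[0,0,0,0,0,0,255]]])

```text
clock: 23.85
tcp_pos: [0.5198, 0.1365, 0.0429]
orientation: [-0.0, 0.665, 0.747, -0.0]
wrist_force: [-0.4, 0.0, -1.9]
finger_gap: 0.0277
grip_force: 119.0
```

```bash
python3 - <<'E'
from h import *
s=env.get_state(); go([.5197,.1365,.0423],1.6886); print(s['wrist_force'],s['ft_torque'])
E
```

```text
levelturn [-0. -0.  0.]
t 23.85 tcp [0.5198 0.1365 0.0429] yaw 1.6876 tiltz [-1.e-04  0.e+00 -1.e+00] j6 1.561 turnz -0.0003 shift [-0.0001 -0.0005  0.0024]
[-0.44286103  0.03230407 -1.87371022] [ 0.00238746 -0.01087     0.01815525]
```

Lateral load gone; press on to the shoulders.

Call:
jog_arm(increments=[[[0,0,0.004,0,0,0,255],[0,0,0.004,0,0,0,255],[0,0,0,0,0,0,255],[0,0,0,0,0,0,255],[0,0,0,0,0,0,255]]])

```text
clock: 24.35
tcp_pos: [0.52, 0.1366, 0.0423]
orientation: [0.0, 0.665, 0.747, 0.0]
wrist_force: [-3.3, -0.5, 9.0]
finger_gap: 0.0279
grip_force: 120.5
```

```bash
python3 - <<'E'
from h import *
s=env.get_state(); go([.5197,.1365,.0423],1.6886); print(s['wrist_force'],s['ft_torque'])
E
```

```text
levelturn [0.0003 0.     0.    ]
t 24.35 tcp [0.52   0.1366 0.0423] yaw 1.6877 tiltz [ 0.001  0.    -1.   ] j6 1.561 turnz -0.0003 shift [-0.0001 -0.0012  0.    ]
[-3.33079844 -0.46548485  9.01261363] [-0.117854    0.79211345  0.0158285 ]
```

Call:
jog_arm(increments=[[[0,-0.001,0.004,0.0003,0,0,255],[0,0,0.004,0,0,0,255],[0,0,0.003,0,0,0,255],[0,0,0,0,0,0,255],[0,0,0,0,0,0,255]]])

```text
clock: 24.85
tcp_pos: [0.5201, 0.1366, 0.0422]
orientation: [0.001, 0.665, 0.747, 0.001]
wrist_force: [-9.5, -1.6, 29.6]
finger_gap: 0.0274
grip_force: 123.2
```

```bash
python3 - <<'E'
from h import *
s=env.get_state(); go([.5197,.1365,.0423],1.6886); print(s['wrist_force'],s['ft_torque'])
E
```

```text
levelturn [0.0006 0.0001 0.    ]
t 24.85 tcp [0.5201 0.1366 0.0422] yaw 1.6878 tiltz [ 1.8e-03 -1.0e-04 -1.0e+00] j6 1.561 turnz -0.0003 shift [-0.0001 -0.0014 -0.0004]
[-9.48475469 -1.64220742 29.63009368] [-0.29919173  2.21391723 -0.00515099]
```

Call:
jog_arm(increments=[[[0,0,-0.006,0,0,0,255],[0,0,-0.006,0,0,0,255],[0,0,0,0,0,0,255],[0,0,0,0,0,0,150],[0,0,0,0,0,0,123],[0,0,0,0,0,0,123],[0,0,0,0,0,0,123],[0,0,0,0,0,0,123]]], force=40)

```text
clock: 25.65
tcp_pos: [0.5195, 0.1365, 0.0409]
orientation: [-0.0, 0.665, 0.747, -0.001]
wrist_force: [-0.1, -0.3, -0.6]
finger_gap: 0.044
grip_force: 0.0
```

Call:
jog_arm(increments=[[[0,0,-0.03,0,0,0,123],[0,0,-0.08,0,0,0,123],[0,0,-0.14,0,0,0,123],[0,0,-0.18,0,0,0,123],[0,0,-0.18,0,0,0,123],[0,0,-0.18,0,0,0,123],[-0.15,0,0,0,0,0,123],[-0.18,0,0,0,0,0,123],[-0.18,0,0,0,0,0,123],[-0.18,0,0,0,0,0,123],[-0.18,0,0,0,0,0,123],[-0.18,0,0,0,0,0,123],[-0.18,0,0,0,0,0,123],[0,0,0,0,0,0,123],[0,0,0,0,0,0,123],[0,0,0,0,0,0,123]]])

```text
clock: 27.25
tcp_pos: [0.5553, -0.168, 0.2389]
orientation: [-0.001, 0.664, 0.747, -0.0]
wrist_force: [-0.3, 0.2, -0.2]
finger_gap: 0.0442
grip_force: 0.0
```

```bash
python3 - <<'E'
from h import *
C=cams.read_camera('side');T=cams.read_camera('top'); out=[]
x=[.5199,.1365,.1175]; L4=np.array([[.08,.048],[.08,-.048],[-.08,-.048],[-.08,.048]]); c,s=np.cos(x[2]),np.sin(x[2])
P=np.c_[x[0]+c*L4[:,0]-s*L4[:,1],x[1]+s*L4[:,0]+c*L4[:,1],np.full(4,.035)]
for k,(u,v) in((C,(265,150)),(T,(262,165))):
    f=5; im=cv2.resize(k['pixels'][v:v+100,u:u+80 if k is T else u+80,::-1] if 0 else k['pixels'][v:v+110,u:u+120,::-1],None,fx=f,fy=f,interpolation=cv2.INTER_CUBIC)
    q=((proj(k,P)-[u,v]+.5)*f).astype(np.int32); cv2.polylines(im,[q],True,(0,0,255),1); out.append(im)
cv2.imwrite('pics/end.png',cv2.resize(np.hstack(out),(800,367),interpolation=cv2.INTER_AREA)); print(env.get_state()['wrist_force'])
E
```

```text
[-0.04849234  0.26016257 -0.10522446]
```

View pics/end.png

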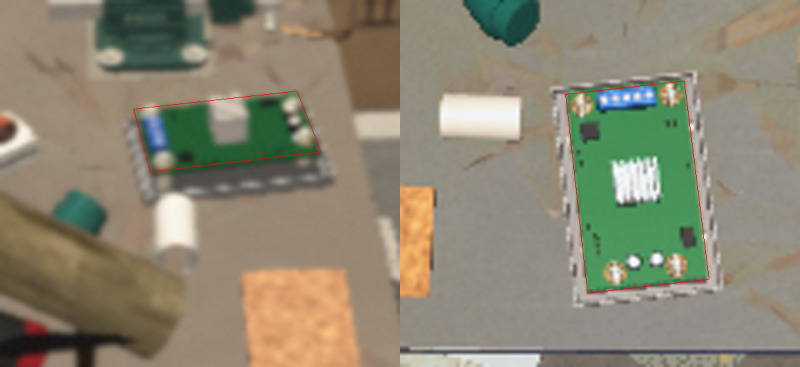

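The final picture shows the board lying inside the tray, matching the predicted outline at home height. All four pins show through the holes and the blue terminal block is at the wide end. The tube lies on the bench, clear of the tray.

```bash
python3 -c "
from workcell import ticket
print(ticket.hand_in())"
```

```text
the job is handed in; nothing more can be done
None
```

The job is handed in: the tube is on the bench clear of the tray, and the board is on all four standoffs the right way round. It held at home height under about 30 N, at about 27 s on the robot's clock. No verdict came back.

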